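Close a ratchet clamp on a small board and keep it squeezed

TASK

Slide the dark wooden board up out of the slotted rack and stand it on edge, fully down in the throat of the worktop clamp, so that its top edge can be oiled. Let go of it, then pump the clamp's two black levers (moving the red jaw only by the levers, never by pushing it) until the jaw presses the board snugly against the fixed jaw without crushing it. Finish while still squeezing the levers with the board held; leave the pale board in its rack and the other kitchen things where they are.

Things in the scene. Friction and masses are not known exactly. Their poses are not given: they have to be found in the camera images.
- dark_board: board to be clamped: dark brown wood, 100 (x) by 9 (y) by 120 (z) mm, 0.12 kg, on edge in one of the rack's two slots (which one varies). Origin mid lower edge, z up, y across its thickness. Pinch the 9 mm thickness at the middle of its upper edge; its upper 60 mm stay clear of rack and clamp guides. The soft wood is crushed if the jaw presses it with more than 20 N.
- pale_board: the same kind of board in pale wood, in the other slot of the rack; it stays there
- board_rack: fixed wooden rack, 130 (x) by 125 (y) mm, origin in the middle of its underside on the worktop. Two slots along its x axis at y = +40 and -40 mm, 13 mm wide, formed by U-shaped guides at both ends of each board that reach 60 mm above the worktop; boards stand on its floor at z = 12 mm.
- bar_clamp: fixed one-hand bar clamp, 290 mm long along its y axis; origin under the middle of the throat, z up. In the throat the board stands with its length along clamp x, on the bed at z = 16 mm, between two U-shaped end guides (17 mm slots centred on y = 0, flared tops, 70 mm high). Face of the grey fixed jaw at y = +6 mm, its top at z = 76 mm. The red jaw comes from -y. Levers at y = -195 mm.
- throat (a point): bed of the clamp at the middle of the throat (z = 16 mm, clamp y = -1 mm): put the middle of the board's lower edge here; 2 to 3 mm to either side still goes in and the flares help. Lengthways the guides leave 2 to 3 mm at each end.
- lever_mid (a point): fixed point midway between the two black levers at the height to squeeze them, 98 mm above the worktop. Their outer faces are 62 mm apart here along clamp y when released, about 42 mm fully squeezed. Lever tops at z = 118 mm; housing below up to z = 46 mm. Pinch both from above, fingers closing along clamp y.
- lever_squeeze (a joint): angle of each lever, rad: 0 released, 0.15 fully squeezed (stop). The levers are geared together and spring back when let go; the springs need 2 to 5 N at each finger. 1 mm of closing between the fingers is 0.0073 rad. With the jaw stopped by the board a full stroke can press with up to 28 N and crush it; about 8 to 12 N on the board is right.
- jaw_travel (a joint): travel of the red jaw along clamp +y, m; starts at 0 to 0.014, touches the pushed-back board at 0.042. Ratchet with 7 mm teeth: 0.107 m per rad of lever after 0 to 7 mm of play in each stroke; the jaw stays put when levers return (friction 4 N). Once stopped, a spring yields: each further 0.01 rad of lever adds 2.1 N, less the 4 N friction. It presses only while the levers are squeezed.
- clamp_jaw: red moving jaw with rubber pad and toothed bar, 44 mm wide, z = 17 to 67 mm; its origin coincides with that of bar_clamp at travel 0 and moves with the jaw; its face lies at y = -45 mm in its own frame. Not to be touched.
- lever_front: black lever nearer the jaw, 26 mm wide (x), 10 mm thick, 88 mm tall; origin on its hinge at z = 30 mm
- lever_rear: black lever farther from the jaw, 26 mm wide (x), 10 mm thick, 88 mm tall; origin on its hinge at z = 30 mm
- pepper_mill: bystander: wooden pepper mill, 58x58x170 mm, origin under its middle
- tea_tin: bystander: white canister with wooden lid, 68x68x100 mm, origin under its middle
- wooden_spoon: bystander: wooden spoon lying by the tall cabinet, 338x52x15 mm, origin under its middle
- timer: bystander: white kitchen timer, 64x64x54 mm, origin under its middle
Mind the look-alikes: they are no part of the job. Leave any green look-alike of the dark_board alone.

How it is judged:
By the outcome, as a careful person would: the job done as asked, in the order asked, and still so for the second after the job is handed in, while the arm keeps its last pose, push and grip.
It also fails if it takes over 64 s, if anything falls off the work surface, if the arm or the gripper's body presses on something with over 40 N, if the wrist force passes 120 N, or if a joint passes its speed limit or range.

ROBOT

A 7-joint arm with a two-finger parallel gripper is mounted at the origin on a cart in front of the work surface, level with it; the furniture and walls round the work are solid. World frame = base frame: x ahead of the robot, y to its left, z up, the work surface at z = 0. Lengths are in m, angles in rad, forces in N, time in s.
With the tool pointing down it reaches from about 0.425 to 0.925 m from the base axis. Payload 6.8 kg.
Tool frame: the origin (TCP) lies on the front face of the gripper's body, between the roots of the fingers; the fingertips stand 73 mm ahead of it and the grasp point (between the pads) lies 54 mm ahead of it (env.nose_length is the distance from the TCP to the fingertips, in m); z points along the fingers, y is the direction in which the jaws open and shut (so a half turn about z gives the same grasp; the last joint's range is limited). The gripper opens to 85 mm and grips with 20 to 120 N. Pads are 22 mm wide; open, the fingers measure 114 mm over their backs; the gripper's body (76 mm by 85 mm) begins 54 mm behind the grasp point. The pads swing forward as they close: fully open they stand 13 mm farther back than shut.
Start: joints at [1.098, 0.477, 0.022, 1.555, -0.011, 1.109, -0.083], TCP at [0.241, -0.631, 0.304] pointing down, gripper open.
Joint ranges: [-2.96, 2.96], [-0.34, 2.1], [-1.41, 1.46], [0.24, 2.44], [-1.37, 4.51], [0.17, 1.92], [-2.96, 2.96]. Speed limits (rad/s): [2.39, 2.39, 3.14, 3.14, 3.14, 3.14, 3.14].

INTERFACE

Orientations are given as a unit quaternion [w, x, y, z].
In Python, from cell import env, kin, camera, calibration, job gives the robot as it stands. The module is installed in compiled form; this text tells all that it offers. Calls block until the motion is done:
- env.reach(position, orientation): joint-space move of the TCP to a pose.
- env.movel(position, velocity=0.15, rot=None, stop_force=None): straight line of the TCP; rot=None keeps the orientation; velocity is the mean speed in m/s. With stop_force (N) it stops when the force on the tool has changed by that much, and returns True; else False.
- env.goto_joints(angles): joint-space move.
- env.grip(opening, f_grip=None): finger opening in m; f_grip is the grip in N (None keeps the last); returns when the fingers have stopped.
- env.dwell(seconds).
- kin.inverse_kinematics(position, orientation): joint angles nearest the present ones, or None.
- env.get_state(): the state.
- camera(name): name is "scene" or "top" or "wrist"; returns (picture, depth): 384x512x3 uint8, blue, green, red; 384x512 float32, m along the optical axis (not along the pixel's ray), 0 where there is no reading.
- calibration(name): a dict with "fx", "fy", "cx", "cy" (pixels), "rvec" (rotation vector, rad) and "tvec" (3), from world to camera coordinates, as OpenCV has them. Camera axes: x right, y down, z forward; pixel columns grow to the right and rows downward; lengths in m; the calibration is good to about 2 mm. A picture is of the moment at which its call begins: read the wrist's pose just before it. calibration takes no time and is no camera call; for the wrist camera it gives the pose at the moment of the call.
A pose or a line that the arm cannot do raises env.PlanningError and nothing moves.
- job.job_done(): hands the job in, once; it reports no verdict.
The state is a dict: "time": time; "qpos": joint angles; "joint_velocities": joint speeds; "joint_torque": joint torques, N m; "tcp_pos": TCP position; "orientation": TCP orientation; "force": force on the tool from outside, world axes, zero at the start; "torque": the same for the moment, N m; "opening": finger opening in m.
Only numpy, scipy, OpenCV 4.12 (cv2) and the standard library are available. Lean on these libraries where they do the work, as an engineer would, in place of code of your own. Each camera call takes 0.05 s, during which the arm holds its last target.

## Working session

There is one attempt and no reset: what is moved stays moved. The work goes in short steps, each a Python script; the robot and the scene stay as the last script left them, time stands still between calls to the robot, and variables do not carry over. Pictures are saved under pics/ and viewed, and the job is handed in when it is done.

```bash
mkdir -p pics; cat > h.py <<'E'
import numpy as np, cv2
from cell import env, kin, camera, calibration, job
from scipy.spatial.transform import Rotation as R
def pts(name,depth,cal=None):
    c=cal or calibration(name)
    v,u=np.mgrid[0:depth.shape[0],0:depth.shape[1]]
    P=np.stack([(u-c["cx"])/c["fx"]*depth,(v-c["cy"])/c["fy"]*depth,depth],-1)
    Rm=cv2.Rodrigues(np.array(c["rvec"],float))[0]; t=np.array(c["tvec"],float).ravel()
    W=(P-t)@Rm
    W[depth==0]=np.nan
    return W
def snap(name,tag):
    cal=calibration(name); im,d=camera(name)
    cv2.imwrite(f"pics/{tag}.png",im); np.savez(f"pics/{tag}.npz",im=im,W=pts(name,d,cal))
    return im,pts(name,d,cal)
def crop(tag,u0,u1,v0,v1,s,out):
    im=np.load(f"pics/{tag}.npz")["im"][v0:v1,u0:u1]
    cv2.imwrite(f"pics/{out}.png",cv2.resize(im,None,fx=s,fy=s,interpolation=cv2.INTER_CUBIC))
E
python3 - <<'E'
from h import *
for n in("scene","top"): snap(n,n+"1")
s=env.get_state(); print(s["time"],s["tcp_pos"],s["orientation"],s["opening"])
E
```

```text
0.1 [ 0.24066014 -0.63020798  0.30303037] [-7.86296867e-04  9.83408102e-01  1.81405188e-01 -2.11943302e-04] 0.08527260350889963
```

View pics/scene1.png

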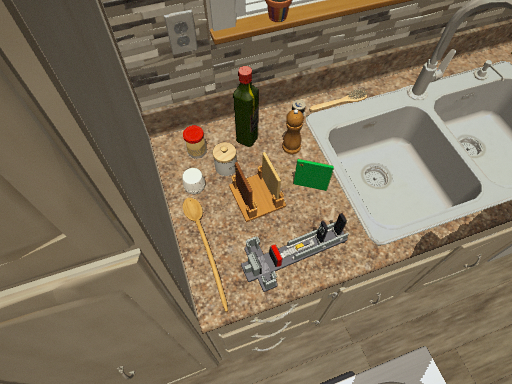

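View pics/top1.png

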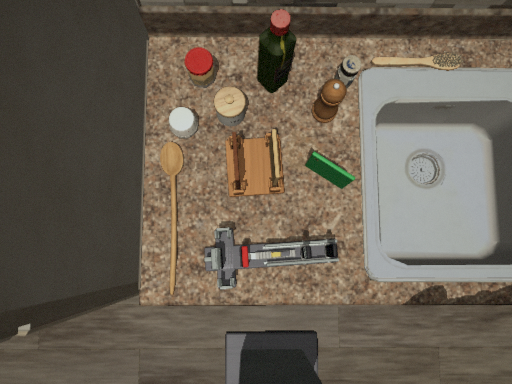

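The dark board stands in the rack's left slot at top px (238,160) and the pale one is at (276,155). The green look-alike at (330,170) is outside the rack. The clamp lies along the image horizontal, with its throat at about (228,258) and levers at about (305–335,250). I'll enlarge and measure.

```bash
python3 - <<'E'
from h import *
crop("top1",195,355,120,300,4,"c1")
W=np.load("pics/top1.npz")["W"]
for u,v in [(238,160),(276,155),(255,165),(228,258),(244,257),(212,258),(306,251),(332,250),(150,290),(190,220),(238,140),(238,180)]:
    print(u,v,np.round(W[v,u],4))
print(calibration("top"))
E
```

```text
238 160 [0.6758 0.1166 0.0133]
276 155 [0.661  0.039  0.1325]
255 165 [0.6651 0.0784 0.0106]
228 258 [0.4582 0.1375 0.0161]
244 257 [0.4604 0.1025 0.0657]
212 258 [0.4584 0.1684 0.0665]
306 251 [ 0.472  -0.02    0.1141]
332 250 [ 0.4738 -0.0712  0.1152]
150 290 [0.3895 0.307  0.0019]
190 220 [ 5.421e-01  2.233e-01 -3.000e-04]
238 140 [0.7113 0.116  0.0544]
238 180 [0.6114 0.1143 0.1274]
{'fx': 458.7331298581959, 'fy': 458.7331298581959, 'cx': 255.68886416221514, 'cy': 191.71195500889013, 'rvec': array([ 2.1582902 , -2.15856009,  0.17247791]), 'tvec': array([0.07766256, 0.60010382, 0.95138049])}
```

View pics/c1.png

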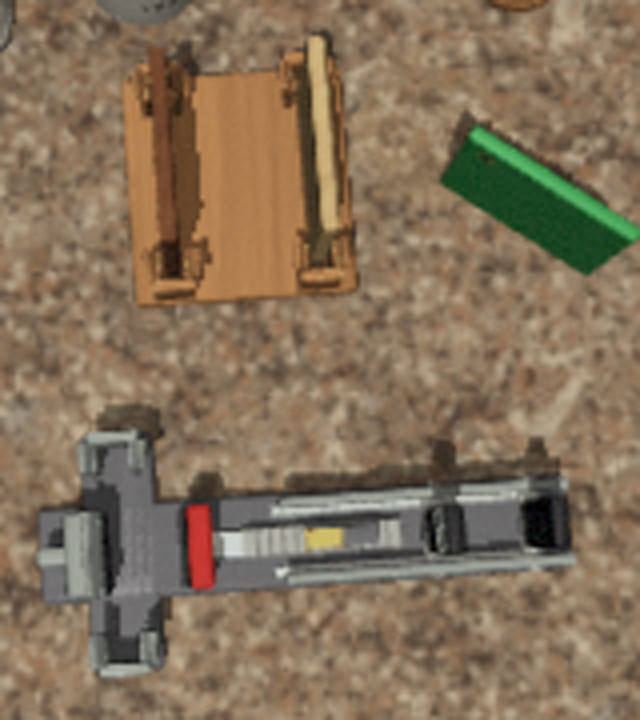

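```bash
cat >> h.py <<'E'
def down(yaw):  # tool z down, tool y along world direction (cos yaw, sin yaw)
    y=np.array([np.cos(yaw),np.sin(yaw),0]); z=np.array([0,0,-1.]); x=np.cross(y,z)
    q=R.from_matrix(np.stack([x,y,z],1)).as_quat(); return np.r_[q[3],q[:3]]
def st(): 
    s=env.get_state(); print("t%.2f"%s["time"],np.round(s["tcp_pos"],4),"F",np.round(s["force"],1),"op %.4f"%s["opening"],"q",np.round(s["qpos"],2)); return s
E
python3 - <<'E'
from h import *
W=np.load("pics/top1.npz")["W"]; im=np.load("pics/top1.npz")["im"]
def box(x0,x1,y0,y1,z0,z1): 
    return (W[...,0]>x0)&(W[...,0]<x1)&(W[...,1]>y0)&(W[...,1]<y1)&(W[...,2]>z0)&(W[...,2]<z1)
m=box(.58,.76,.09,.14,.122,.14); P=W[m]; print("dark",len(P),P.mean(0),P.min(0),P.max(0)); p=np.polyfit(P[:,0],P[:,1],1); print(p,np.degrees(np.arctan(p[0])))
m=box(.58,.76,.02,.06,.122,.14); P=W[m]; print("pale",len(P),P.mean(0),P.min(0),P.max(0)); p=np.polyfit(P[:,0],P[:,1],1); print(p,np.degrees(np.arctan(p[0])))
m=box(.35,.55,-.12,.2,.105,.125); P=W[m]; print("levers",len(P)); 
for s in (P[P[:,1]>-.045],P[P[:,1]<-.045]): print(s.mean(0),s.min(0),s.max(0))
m=box(.35,.55,.08,.22,.07,.08);P=W[m];print("jaw/guide tops",len(P),P.min(0),P.max(0))
r=(im[...,2]>150)&(im[...,1]<60)&(im[...,0]<60)&box(.4,.52,.05,.15,.05,.075);P=W[r];print("red",len(P),P.mean(0),P.min(0),P.max(0))
for x,y in((.61,.115),(.46,.05)):
  for yaw in (np.pi/2,-np.pi/2):
    print(x,y,yaw,kin.inverse_kinematics([x,y,.33],down(yaw)))
E
```

```text
dark 222 [0.65942415 0.12018097 0.13191655] [0.61038909 0.1123331  0.12563436] [0.70932831 0.12663766 0.13661201]
[0.0727125  0.07223259] 4.158800454106552
pale 233 [0.66560257 0.04089318 0.13126222] [0.61669352 0.03302004 0.12258974] [0.71485297 0.0485036  0.13625487]
[ 0.07356807 -0.00807392] 4.207560268052435
levers 152
[ 0.47086118 -0.02347369  0.11641118] [ 0.45828234 -0.02993984  0.10690592] [ 0.48371669 -0.01826784  0.12193764]
[ 0.47412165 -0.07503601  0.11646535] [ 0.46211915 -0.08108651  0.10610709] [ 0.48582864 -0.07039138  0.12139319]
jaw/guide tops 93 [0.40798352 0.09830193 0.07009199] [0.51372839 0.17007534 0.07788313]
red 107 [0.4617145  0.10133983 0.06697633] [0.44199447 0.09624463 0.06295478] [0.48088941 0.10664656 0.07039052]
0.61 0.115 1.5707963267948966 [ 0.31490939  0.49060182 -0.83558764  1.61984933  0.38374485  1.20371329
  0.96887982]
0.61 0.115 -1.5707963267948966 [ 0.14937666  0.42727202 -0.58742706  1.63094888  0.25316149  1.16035591
 -2.06908751]
0.46 0.05 1.5707963267948966 [ 0.6270354   0.20662282 -0.96476878  1.96261817  0.1936299   1.06814324
  1.1489804 ]
0.46 0.05 -1.5707963267948966 [ 0.32673614  0.14518398 -0.61773397  1.97746971  0.09688994  1.04752831
 -1.90534041]
```

```bash
python3 - <<'E'
from h import *
yaw=np.pi/2+0.07
env.reach([.46,.10,.30],down(yaw)); st(); snap("wrist","w1")
env.reach([.62,.12,.32],down(yaw)); st(); snap("wrist","w2")
E
```

```text
t2.79 [0.4604 0.0991 0.2999] F [0.  0.2 0. ] op 0.0853 q [ 0.58  0.3  -1.07  1.98  0.31  1.03  1.  ]
t3.53 [0.6195 0.1202 0.3194] F [-0.9 -0.3 -0.4] op 0.0854 q [ 0.38  0.57 -0.97  1.6   0.49  1.24  0.96]
```

View pics/w1.png

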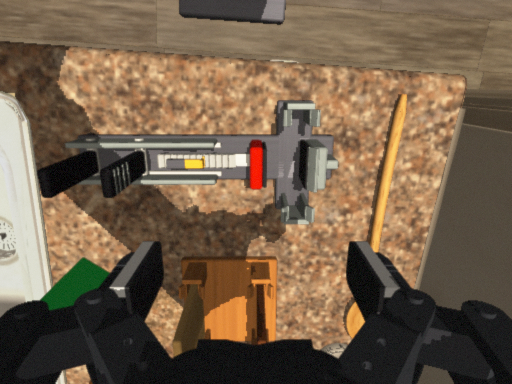

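View pics/w2.png

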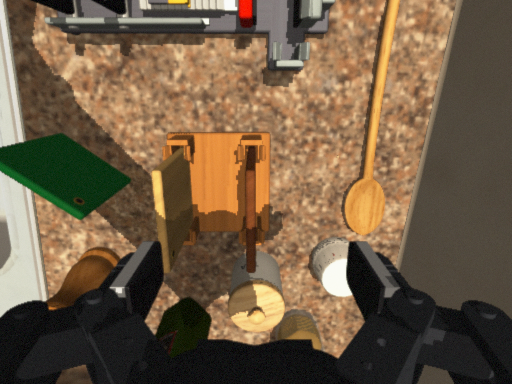

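The wrist views show the whole clamp in w1: red jaw at (257,164), fixed jaw at (316,165) and end guides at (298,113) and (297,213). In w2 the dark board's top edge runs from (250,148) to (250,270). Next I'll fit these numerically.

```bash
python3 - <<'E'
from h import *
def load(t):
    d=np.load(f"pics/{t}.npz"); return d["W"],d["im"]
def box(W,x0,x1,y0,y1,z0,z1): 
    return (W[...,0]>x0)&(W[...,0]<x1)&(W[...,1]>y0)&(W[...,1]<y1)&(W[...,2]>z0)&(W[...,2]<z1)
W,im=load("w2")
P=W[box(W,.58,.76,.09,.15,.125,.14)]; print("dark",len(P),P.mean(0),P.min(0),P.max(0)); p=np.polyfit(P[:,0],P[:,1],1); print(p,np.degrees(np.arctan(p[0])))
W,im=load("w1")
P=W[box(W,.35,.55,-.12,.2,.114,.122)]
for s in (P[P[:,1]>-.045],P[P[:,1]<-.045]): 
  if len(s): print("lev",len(s),s.mean(0),s.min(0),s.max(0))
th=.07; c=np.array([np.cos(th),np.sin(th)]); n=np.array([-np.sin(th),np.cos(th)])
m=box(W,.38,.54,.10,.2,.06,.08); Q=W[m]
print("tops z hist",np.histogram(Q[:,2],8))
def uv(P): return np.stack([P[:,:2]@c,P[:,:2]@n],1)
J=W[box(W,.43,.50,.135,.2,.073,.08)]; print("fixed jaw",len(J),J.mean(0),uv(J).min(0),uv(J).max(0))
for x0,x1 in((.38,.43),(.49,.54)):
    G=W[box(W,x0,x1,.10,.19,.064,.074)]; print("guide",len(G),G.mean(0),uv(G).min(0),uv(G).max(0))
    crop("w1",265,345,95,230,6,"c2")
r=(im[...,2]>150)&(im[...,1]<60)&(im[...,0]<60)&box(W,.4,.52,.05,.15,.062,.075);P=W[r];print("red",len(P),P.mean(0),uv(P).min(0),uv(P).max(0),np.degrees(np.arctan(-np.polyfit(P[:,0],P[:,1],1)[0])))
# edge orientation of bed
crop("w1",35,345,95,230,2.5,"c3")
E
```

```text
dark 1047 [0.65724712 0.11987061 0.13085452] [0.61078306 0.11230391 0.12528434] [0.71033615 0.12752349 0.13299156]
[0.07025832 0.07369353] 4.018901267051427
lev 345 [ 0.47032054 -0.02334203  0.11671961] [ 0.45815365 -0.0290684   0.11402791] [ 0.48360099 -0.01829982  0.11904327]
lev 363 [ 0.47387591 -0.07504233  0.1166979 ] [ 0.46145096 -0.08140722  0.11401929] [ 0.48696411 -0.07028225  0.11947642]
tops z hist (array([155, 168, 557, 721, 112,  97, 135,  75]), array([0.06000031, 0.0620356 , 0.06407088, 0.06610617, 0.06814145,
       0.07017674, 0.07221202, 0.07424731, 0.07628259]))
fixed jaw 169 [0.45784608 0.15863614 0.0741662 ] [0.44648602 0.12362022] [0.49037753 0.12864339]
guide 203 [0.41013393 0.14113689 0.06613474] [0.41105834 0.09408422] [0.42692015 0.12934907]
guide 149 [0.50843634 0.14839516 0.06613023] [0.50969024 0.09449935] [0.52581478 0.12912272]
red 502 [0.46124551 0.10085602 0.06606731] [0.44701952 0.06264101] [0.48890074 0.07462445] -3.0381548841578256
```

View pics/c2.png

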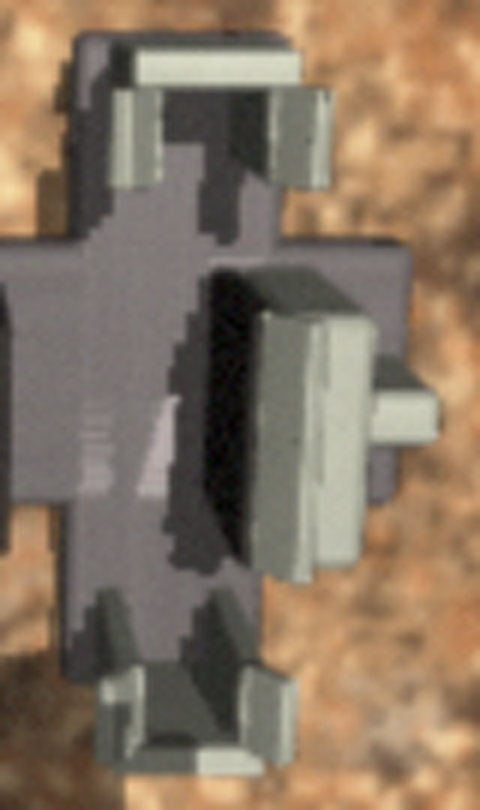

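View pics/c3.png

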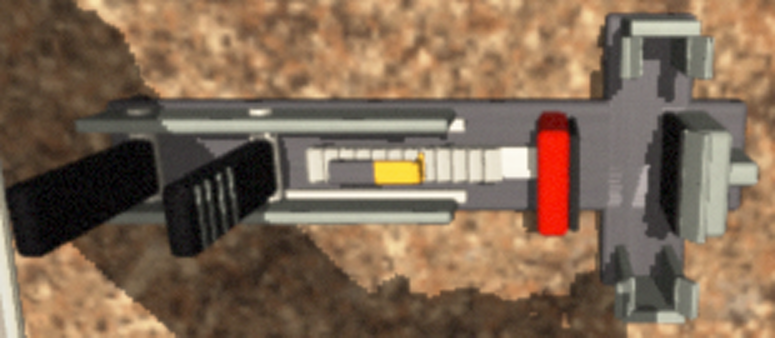

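```bash
python3 - <<'E'
from h import *
th=.07; c=np.array([np.cos(th),np.sin(th)]); n=np.array([-np.sin(th),np.cos(th)])
for t in("w1","top1"):
    W=np.load(f"pics/{t}.npz")["W"]; U=W[...,:2]@c; V=W[...,:2]@n; Z=W[...,2]
    print(t)
    for u in (.455,.462,.47,.478):
        m=(abs(U-u)<.002)&(V>.09)&(V<.16)&(Z>.03); o=np.argsort(V[m]); print(u,[(round(a*1000,1),round(b*1000)) for a,b in zip(V[m][o],Z[m][o])][::2][:22])
    for lo,hi in((.41,.425),(.511,.526)):
        m=(U>lo)&(U<hi)&(V>.085)&(V<.14)&(Z>.05); h=np.histogram(V[m],np.arange(.090,.136,.002)); print(h[0],)
        a=m&(V<.107); b=m&(V>.117); print("lo",V[a].min(),V[a].max(),"hi",V[b].min(),V[b].max())
    m=(V>.085)&(V<.14)&(Z>.055)&(U>.4)&(U<.53)&((U<.43)|(U>.505)); print("U",U[m].min(),U[m].max(),np.percentile(U[m],[1,99]))
    m=(abs(V+.056)<.02)&(Z>.114)&(Z<.122);print("front",U[m].min(),U[m].max(),V[m].min(),V[m].max())
    m=(abs(V+.108)<.02)&(Z>.114)&(Z<.122);print("rear",U[m].min(),U[m].max(),V[m].min(),V[m].max())
    m=(U>.6)&(U<.74)&(V>.05)&(V<.095)&(Z>.126)&(Z<.14)
    if m.sum(): print("board",U[m].min(),U[m].max(),V[m].min(),V[m].max())
W=np.load("pics/w2.npz")["W"]; U=W[...,:2]@c; V=W[...,:2]@n; Z=W[...,2]
m=(U>.6)&(U<.74)&(V>.05)&(V<.095)&(Z>.128)&(Z<.14); print("board w2",U[m].min(),U[m].max(),np.percentile(V[m],[1,50,99]))
E
```

```text
w1
0.455 [(np.float64(93.9), 312), (np.float64(99.4), 315), (np.float64(99.6), 315), (np.float64(99.7), 315), (np.float64(100.1), 315), (np.float64(100.9), 314), (np.float64(101.0), 314), (np.float64(101.1), 313), (np.float64(101.3), 313), (np.float64(101.6), 312), (np.float64(101.8), 313), (np.float64(101.9), 312), (np.float64(101.9), 313), (np.float64(102.4), 312), (np.float64(102.7), 311), (np.float64(103.1), 311), (np.float64(103.2), 311), (np.float64(103.4), 310), (np.float64(103.7), 311), (np.float64(103.9), 310), (np.float64(104.1), 310), (np.float64(104.1), 294)]
0.462 [(np.float64(104.5), 308), (np.float64(104.8), 307), (np.float64(104.8), 308), (np.float64(104.9), 308), (np.float64(105.0), 308), (np.float64(105.1), 308), (np.float64(105.1), 307), (np.float64(105.2), 307), (np.float64(105.2), 307), (np.float64(105.3), 307), (np.float64(105.3), 308), (np.float64(105.3), 308), (np.float64(105.4), 308), (np.float64(105.5), 308), (np.float64(105.6), 307), (np.float64(105.6), 308), (np.float64(105.6), 308), (np.float64(105.7), 307), (np.float64(105.7), 307), (np.float64(105.8), 3
[... 3165 characters left out ...]
35.2), 68), (np.float64(137.4), 68)]
[0 0 4 7 6 5 6 1 1 1 0 1 1 1 1 8 7 7 7 7 0 0 0]
lo 0.09562709657427919 0.10493777171499258 hi 0.11711207347183074 0.1290915915927059
[0 0 6 6 6 5 5 1 1 1 1 1 1 1 1 7 7 7 7 7 0 0 0]
lo 0.09532750982146368 0.106064504246523 hi 0.11830911518020974 0.1292802001273965
U 0.4052914078902436 0.5299039422126839 [0.40565741 0.52951477]
front 0.455533110676215 0.9952291778192889 -0.07467261480937563 -0.036596982012524995
rear 0.45551338883137915 0.9904951584721282 -0.12787731755708653 -0.0887562564198044
board 0.6171573310304072 0.7162605541700034 0.06916795732489331 0.0782517033850463
board w2 0.6176409055509283 0.7170694914992555 [0.06908177 0.07335939 0.07771152]
```

Two views agree. The clamp yaw is 4.0°, with its origin at (u,v) = (.4678,.1119), so red jaw travel is about 8 mm. The board is at (.667,.0735), 99.4 mm long with its top at z≈.132, which matches the rack floor at 12 mm plus 120 mm. The dark board is the brown one in the left slot, confirmed in c1. I'll grasp it now.

```bash
cat >> h.py <<'E'
th=.07; C=np.array([np.cos(th),np.sin(th)]); N=np.array([-np.sin(th),np.cos(th)])
Q=down(np.pi/2+th)
def P(u,v,z): return np.r_[u*C+v*N,z]
E
python3 - <<'E'
from h import *
env.grip(.05,30)
env.reach(P(.667,.0735,.25),Q); st()
env.movel(P(.667,.0735,.166),velocity=.12,stop_force=6); st()
env.grip(0.0,35); s=st()
p=np.array(s["tcp_pos"]); print("uv",p[:2]@C,p[:2]@N)
snap("scene","s2"); snap("wrist","w3")
E
```

```text
t4.44 [0.6598 0.1201 0.2492] F [-0.2  1.1  0.5] op 0.0499 q [ 0.32  0.69 -0.91  1.57  0.57  1.17  0.94]
t5.29 [0.6607 0.1204 0.1669] F [0.1 0.4 0.7] op 0.0498 q [ 0.29  0.77 -0.85  1.63  0.65  1.04  0.88]
t5.73 [0.6606 0.12   0.1667] F [-1.1 -0.8  4.1] op 0.0088 q [ 0.29  0.77 -0.85  1.63  0.65  1.04  0.88]
uv 0.6673820693393419 0.0735218519341492
```

```bash
python3 - <<'E'
from h import *
print(env.movel(P(.667,.0735,.305),velocity=.1,stop_force=25)); st()
a=np.load("pics/top1.npz")
snap("wrist","w4"); snap("scene","s3")
crop("s3",160,360,100,300,3,"c4")
E
```

```text
False
t7.38 [0.66   0.1198 0.3042] F [-0.3 -0.6 -2.3] op 0.0090 q [ 0.33  0.64 -0.93  1.52  0.53  1.25  0.97]
```

View pics/c4.png

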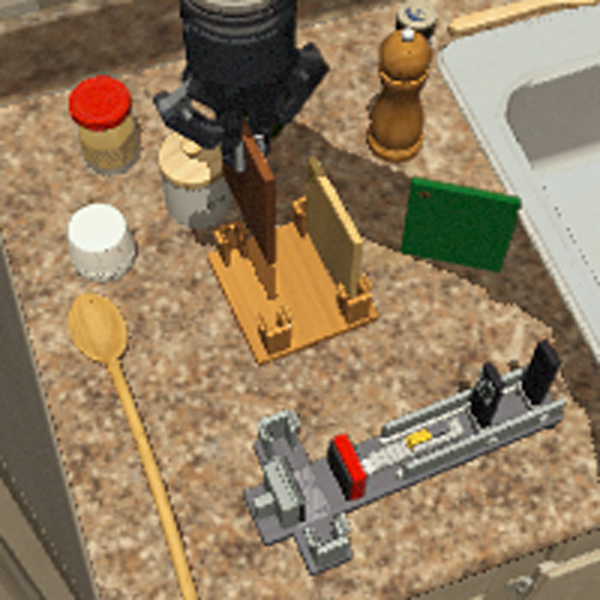

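View pics/w4.png

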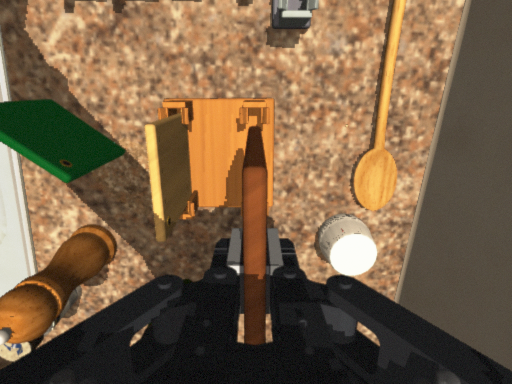

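The board is clear of the rack at crop c4 (255,210), held upright, and the pale board is still in its slot. I'll check its tilt, then carry it to the throat.

```bash
python3 - <<'E'
from h import *
d=np.load("pics/w4.npz");W=d["W"]; U=W[...,:2]@C; V=W[...,:2]@N; Z=W[...,2]
m=(U>.6)&(U<.665)&(abs(V-.0735)<.008)&(Z>.255)&(Z<.29)
b=[(round(u,3),round(Z[m&(abs(U-u)<.003)].max(),4),round(V[m&(abs(U-u)<.003)].mean(),4)) for u in np.arange(.62,.66,.01) if (m&(abs(U-u)<.003)).any()]; print(b,U[m].min())
u,v=.4678+.0004,.1111
env.movel(P(u,v,.305),velocity=.2); s=st(); p=s["tcp_pos"]; print(p[:2]@C,p[:2]@N)
env.movel(P(u,v,.25),velocity=.1); s=st(); p=s["tcp_pos"]; print(p[:2]@C,p[:2]@N)
snap("wrist","w5"); snap("scene","s5"); snap("top","t5")
crop("s5",210,360,170,310,4,"c5")
E
```

```text
[(np.float64(0.62), np.float64(0.2705), np.float64(0.0738)), (np.float64(0.63), np.float64(0.2706), np.float64(0.0737)), (np.float64(0.64), np.float64(0.2709), np.float64(0.0738)), (np.float64(0.65), np.float64(0.2705), np.float64(0.0739)), (np.float64(0.66), np.float64(0.2897), np.float64(0.0738))] 0.617045961411877
t8.63 [0.4604 0.1433 0.3052] F [ 0.3 -0.7 -1.3] op 0.0089 q [ 0.5   0.34 -1.1   1.95  0.34  1.06  0.89]
0.4692707315251434 0.1107228265485129
t9.33 [0.4595 0.1439 0.2502] F [-0.1  0.2 -2. ] op 0.0083 q [ 0.44  0.41 -1.05  2.01  0.43  0.96  0.81]
0.4684471065634068 0.11142441318574586
```

View pics/c5.png

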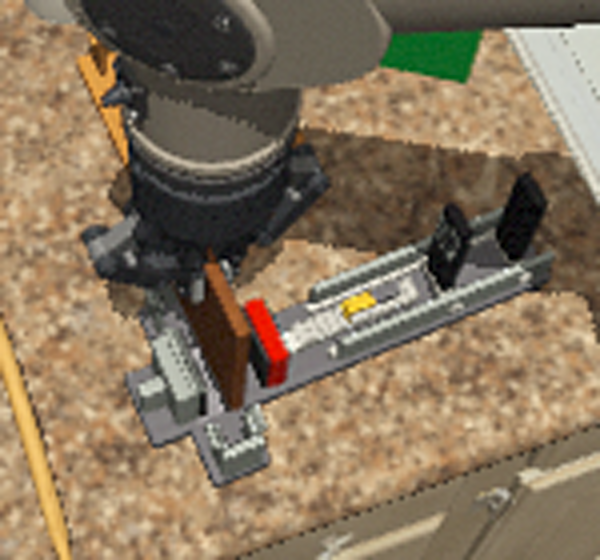

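View pics/w5.png

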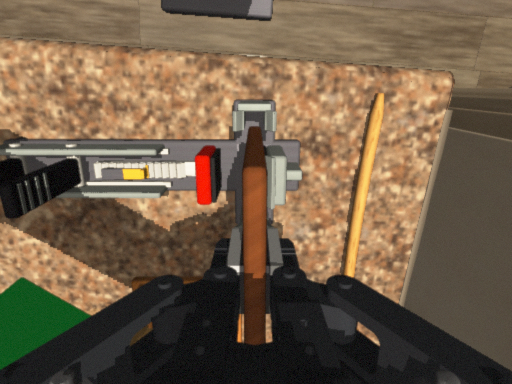

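The board hangs over the throat, in line with the end guides at w5 (254,110). I'll lower it with a force stop.

```bash
python3 - <<'E'
from h import *
u,v=.4680,.1110
print(env.movel(P(u,v,.195),velocity=.06,stop_force=10)); s=st(); p=s["tcp_pos"]; print(p[:2]@C,p[:2]@N)
print(env.movel(P(u,v,.167),velocity=.03,stop_force=10)); s=st(); p=s["tcp_pos"]; print(p[:2]@C,p[:2]@N)
snap("wrist","w6"); snap("scene","s6")
crop("s6",210,360,170,310,4,"c6")
E
```

```text
False
t10.55 [0.4593 0.1437 0.1953] F [-0.1  0.2 -1.7] op 0.0087 q [ 0.37  0.48 -0.98  2.06  0.53  0.87  0.72]
0.4682703499931841 0.11117133338117288
True
t11.32 [0.4589 0.1435 0.1705] F [-1.1  0.7  6.6] op 0.0084 q [ 0.33  0.52 -0.94  2.08  0.58  0.83  0.68]
0.4677841711677975 0.11108497730107553
```

View pics/c6.png

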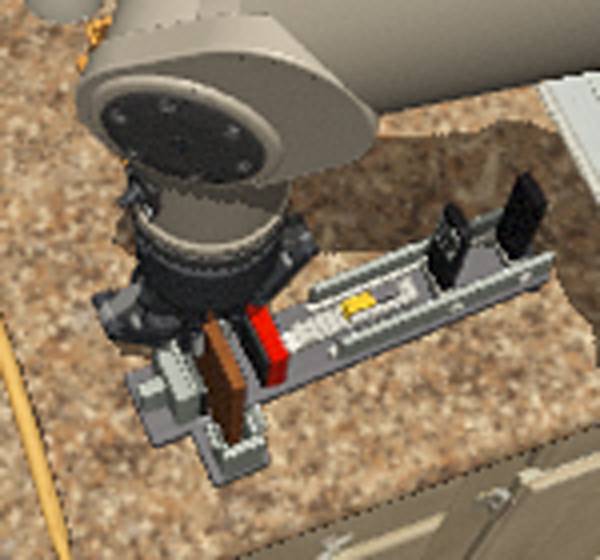

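View pics/w6.png

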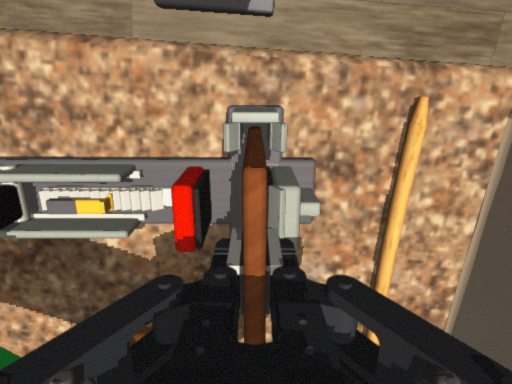

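The board bottomed at TCP z=.1705, where .170 was predicted, and it sits between both end guides. I'll release it, check, and go to the levers.

```bash
python3 - <<'E'
from h import *
s=env.get_state(); p=s["tcp_pos"]; u,v=p[:2]@C,p[:2]@N
env.grip(.03,20); st()
env.movel(P(u,v,.27),velocity=.2)
env.movel(P(.4678,-.0828,.27),velocity=.25); env.grip(.085); st()
snap("top","t7"); snap("wrist","w7"); snap("scene","s7"); 
crop("s7",210,360,170,310,4,"c7"); crop("w7",0,512,0,384,1.5,"c7w")
E
```

```text
t11.76 [0.4583 0.1429 0.1698] F [-0.2 -1.3 -1.2] op 0.0302 q [ 0.33  0.52 -0.94  2.08  0.58  0.83  0.68]
t13.92 [ 0.4724 -0.0498  0.27  ] F [-0.3 -0.1  0.3] op 0.0850 q [ 0.86  0.36 -1.05  2.    0.37  0.99  1.27]
```

View pics/c7.png

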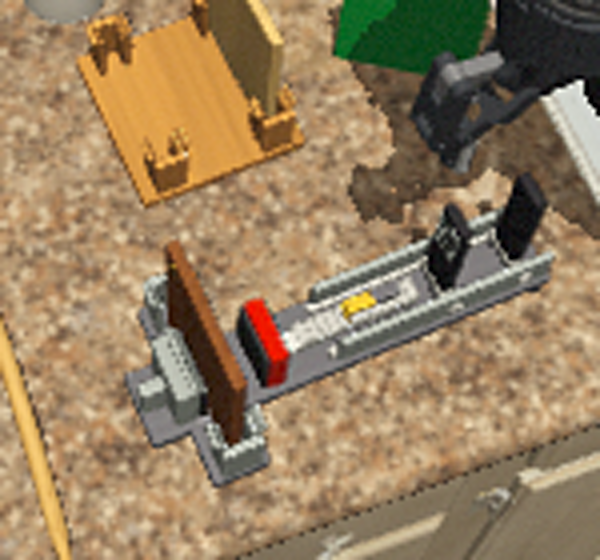

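View pics/w7.png

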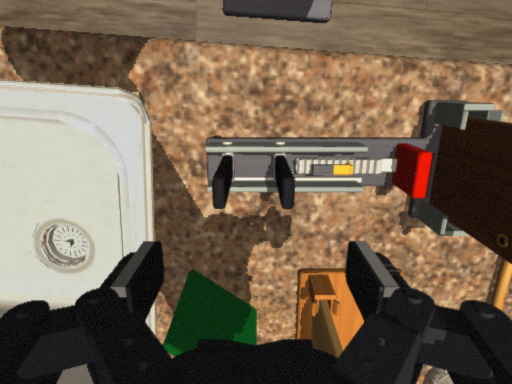

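The board stands free in the throat (c7) and the jaw is unmoved. I'll check its height, set up a jaw-travel measurement, and move down around the levers.

```bash
cat >> h.py <<'E'
def redtrav(name,tag=None,im=None,W=None):
    if im is None: im,W=snap(name,tag)
    U=W[...,:2]@C; V=W[...,:2]@N; Z=W[...,2]; i=im.astype(int)
    m=(i[...,2]>110)&(i[...,1]<60)&(i[...,0]<60)&(abs(U-.468)<.025)&(V>.04)&(V<.13)&(Z>.03)&(Z<.08)
    t=m&(Z>.058); 
    if t.sum()<5: return None
    return np.round(np.r_[m.sum(),t.sum(),np.median(V[t])*1e3,np.percentile(V[m],[2,98])*1e3],2)
def ld(t):
    d=np.load(f"pics/{t}.npz"); return dict(im=d["im"],W=d["W"])
E
python3 - <<'E'
from h import *
for t in("top1","t7","scene1","s7","w1","w7"): print(t,redtrav("",**ld(t)))
W=ld("t7")["W"]; U=W[...,:2]@C; V=W[...,:2]@N; Z=W[...,2]
m=(abs(U-.468)<.055)&(V>.09)&(V<.135)&(Z>.115); print("board top",m.sum(),U[m].min(),U[m].max(),V[m].min(),V[m].max(),np.median(Z[m]),np.percentile(Z[m],95))
print(env.movel(P(.4678,-.0828,.146),velocity=.12,stop_force=5)); s=st(); p=s["tcp_pos"]; print(p[:2]@C,p[:2]@N)
for n in("top","scene","wrist"): print(n,redtrav(n,n[0]+"8"))
crop("s8",210,360,170,310,4,"c8")
E
```

```text
top1 [121.   121.    68.61  62.72  74.33]
t7 [92.   92.   68.63 62.68 74.44]
scene1 [96.   81.   68.82 62.89 74.09]
s7 [93.   79.   68.98 63.22 74.25]
w1 [561.   545.    68.71  62.71  74.73]
w7 [643.   643.    67.61  62.28  73.99]
board top 268 0.4182581474624896 0.5174596094902886 0.10696655224619872 0.11604577457620899 0.13571267705987394 0.1388040915808342
False
t15.25 [ 0.4729 -0.0498  0.1466] F [1.5 0.3 0.6] op 0.0850 q [ 0.69  0.54 -0.89  2.11  0.61  0.77  1.06]
0.468243017941164 -0.0827586556373342
top [104.   104.    68.35  62.7   74.37]
scene [93.   77.   68.9  62.95 74.18]
wrist None
```

View pics/c8.png

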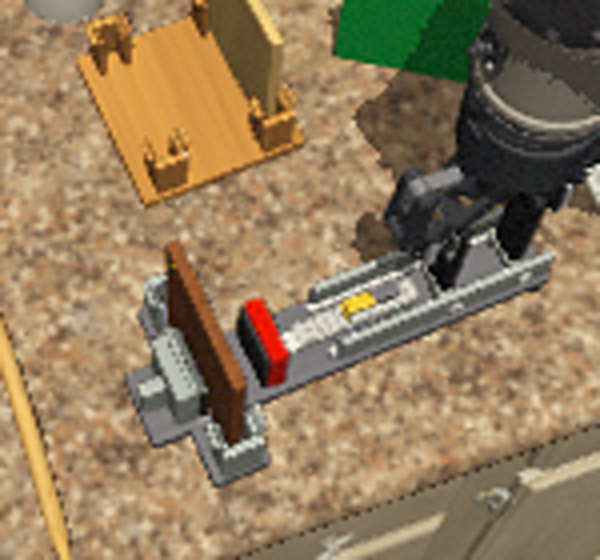

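View pics/w8.png

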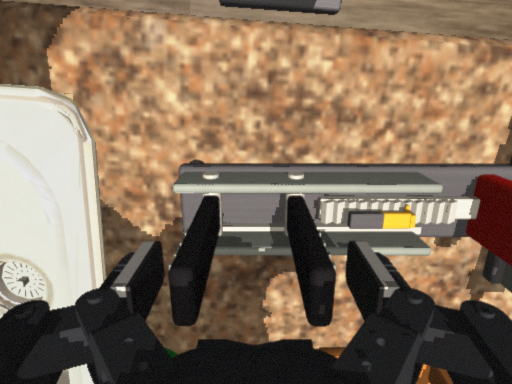

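```bash
python3 - <<'E'
from h import *
for o in (.066,.061,.057,.053,.049,.045,.042):
    env.grip(o,40 if o<.07 else None); s=env.get_state(); print("cmd",o,"op %.4f t %.2f"%(s["opening"],s["time"]),"F",np.round(s["force"],1),redtrav("scene","s9"),redtrav("top","t9"))
snap("wrist","w9")
E
```

```text
cmd 0.066 op 0.0658 t 15.73 F [-0.6 -0.3 -0.3] [95.   80.   68.88 63.08 74.47] [105.   105.    68.48  62.7   74.38]
cmd 0.061 op 0.0611 t 16.06 F [-0.3 -3.3  1.6] [95.   80.   69.   62.67 74.14] [105.   105.    68.62  62.7   74.41]
cmd 0.057 op 0.0572 t 16.38 F [-0.2 -4.   5.2] [92.   78.   68.96 62.82 74.35] [108.   108.    68.42  62.71  74.39]
cmd 0.053 op 0.0533 t 16.70 F [-1.9 -4.9 11.3] [90.   78.   71.61 65.76 76.3 ] [107.   107.    70.83  65.49  77.13]
cmd 0.049 op 0.0492 t 17.02 F [-3.  -5.2 15.2] [92.   77.   75.89 69.99 80.45] [100.   100.    75.02  69.75  81.41]
cmd 0.045 op 0.0456 t 17.34 F [-4.3 -5.7 20.2] [98.   82.   78.91 72.65 84.26] [102.   102.    78.3   72.62  84.22]
cmd 0.042 op 0.0452 t 17.66 F [-5.9 -5.8 22. ] [97.   83.   78.98 72.33 84.33] [103.   103.    78.52  72.74  84.44]
```

View pics/w9.png

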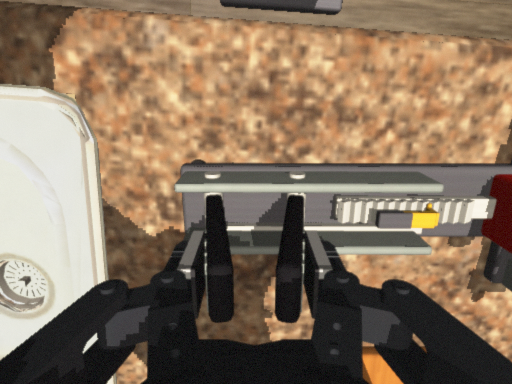

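The first stroke moved the jaw from 7.5 to 17.5 mm, with play taken up by an opening of about .055. The pads contact a bit low, so I'll raise the TCP 10 mm and take stroke 2. It can't exceed 16 mm and 24 mm remain, so it is safe.

```bash
python3 - <<'E'
from h import *
env.grip(.074)
env.movel(P(.4678,-.0830,.156),velocity=.1); s=st(); p=s["tcp_pos"]; print(p[:2]@C,p[:2]@N); print(redtrav("scene","s10"),redtrav("top","t10"))
for o in (.062,.058,.054,.050,.046,.042):
    env.grip(o,40 if o<.07 else None); s=env.get_state(); print("cmd",o,"op %.4f t %.2f"%(s["opening"],s["time"]),"F",np.round(s["force"],1),redtrav("scene","s10"),redtrav("top","t10"))
E
```

```text
t18.46 [ 0.4729 -0.0499  0.1564] F [-0.5  0.2 -0.3] op 0.0740 q [ 0.71  0.52 -0.9   2.1   0.59  0.79  1.08]
0.4682102628092251 -0.08286299521884724
[94.   79.   78.82 72.81 83.91] [102.   102.    78.05  72.36  83.88]
cmd 0.062 op 0.0620 t 18.84 F [-0.2 -3.5  1.1] [94.   79.   78.53 72.69 83.19] [97.   97.   77.42 72.33 84.07]
cmd 0.058 op 0.0586 t 19.17 F [-1.4 -4.6  5.3] [95.   80.   79.76 73.89 85.03] [101.   101.    79.07  73.46  85.25]
cmd 0.054 op 0.0543 t 19.49 F [-2.  -4.7  9.2] [98.   83.   83.03 76.82 88.49] [103.   103.    82.77  77.01  88.62]
cmd 0.05 op 0.0498 t 19.82 F [-2.5 -4.6 12.2] [90.   79.   86.66 80.87 92.32] [108.   107.    86.2   80.5   92.27]
cmd 0.046 op 0.0464 t 20.14 F [-4.2 -5.3 13.3] [68.   61.   88.93 84.48 93.16] [101.   101.    89.88  84.46  96.02]
cmd 0.042 op 0.0425 t 20.46 F [-3.3 -5.  17.8] [47.   44.   89.91 86.82 93.04] [108.   108.    92.13  86.79  98.21]
```

Stroke 2 took the jaw to about 31.3 mm, with 10.7 mm remaining. The play fits (travel − 1.55) mod 7 mm, so stroke 3 can give at most about 6.5 N and can be taken in full.

```bash
python3 - <<'E'
from h import *
env.grip(.070); print(redtrav("top","t11"))
def bd():
    W=ld("t11")["W"]; U=W[...,:2]@C; V=W[...,:2]@N; Z=W[...,2]
    m=(abs(U-.468)<.055)&(V>.09)&(V<.135)&(Z>.125); return np.round(np.r_[np.percentile(V[m],[1,50,99])*1e3,np.median(Z[m])*1e3],1)
for o in (.0625,.0605,.0585,.056,.052,.048,.046,.044,.0425):
    env.grip(o,40); s=env.get_state(); print("cmd",o,"op %.4f t %.2f"%(s["opening"],s["time"]),"F",np.round(s["force"],1),redtrav("top","t11"),bd())
snap("scene","s11"); crop("s11",210,360,170,310,4,"c11")
E
```

```text
[109.   109.    91.83  86.54  98.05]
cmd 0.0625 op 0.0627 t 21.24 F [ 0.3 -2.9  0.4] [104.   104.    92.36  86.51  98.  ] [107.1 111.2 115.9 136. ]
cmd 0.0605 op 0.0611 t 21.51 F [-0.4 -4.6  4. ] [104.   104.    91.95  86.52  98.06] [107.1 111.2 115.9 135.5]
cmd 0.0585 op 0.0587 t 21.77 F [-1.2 -5.3  7.3] [104.   104.    92.12  87.15  98.19] [107.1 111.1 116.  135.9]
cmd 0.056 op 0.0563 t 22.04 F [-1.5 -5.   8.7] [85.   85.   93.66 89.31 98.59] [107.  111.1 116.  135.9]
cmd 0.052 op 0.0525 t 22.31 F [-1.8 -4.5 11.8] [ 88.    88.    96.85  92.34 101.63] [108.8 112.9 117.8 135.6]
cmd 0.048 op 0.0483 t 22.57 F [-4.  -6.5 15.5] [ 84.    84.    97.    92.36 101.57] [108.8 113.  117.6 135.7]
cmd 0.046 op 0.0462 t 22.84 F [-5.4 -6.9 20. ] [ 93.    93.    97.14  92.4  101.65] [108.8 113.  117.7 135.8]
cmd 0.044 op 0.0446 t 23.11 F [-6.9 -5.7 23. ] [ 85.    85.    96.94  92.4  101.63] [108.7 112.9 117.7 135.8]
cmd 0.0425 op 0.0432 t 23.38 F [-6.8 -6.2 24.9] [ 88.    88.    97.29  92.39 101.65] [108.8 112.9 117.7 135.7]
```

View pics/c11.png

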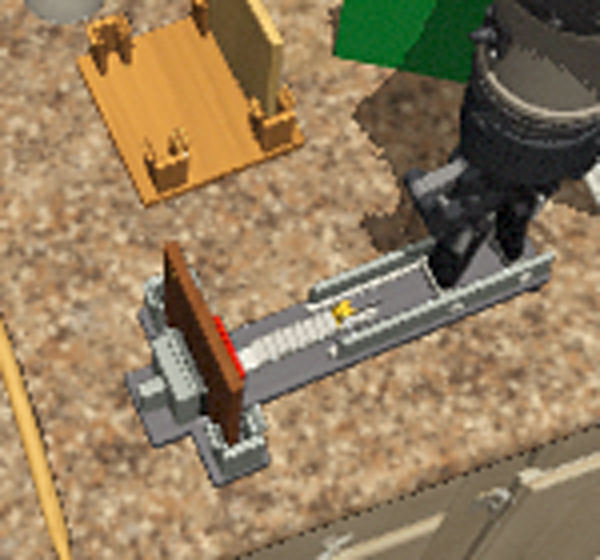

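The jaw stopped at a measured 37.2 mm, not 42. I had tracked the red body's edge, and the rubber pad sits about 4.8 mm ahead of it. So this stroke is already pressing: the board was pushed back to v=108.8–117.7, against the fixed jaw at 117.8. Contact was at opening .0525 and it is now .0432, so about 9.3 mm, or .068 rad, past contact. That gives about 10 N, in the right window. I'll confirm it is steady before handing in.

```bash
python3 - <<'E'
from h import *
st(); env.dwell(1.0); s=st(); print(redtrav("top","t12"))
crop("t12",135,385,40,300,2.3,"c12"); snap("wrist","w12")
W=ld("t12")["W"]; U=W[...,:2]@C; V=W[...,:2]@N; Z=W[...,2]
m=(abs(U-.468)<.055)&(V>.09)&(V<.135)&(Z>.125); print(np.percentile(V[m],[1,50,99])*1e3,np.median(Z[m]),U[m].min(),U[m].max())
E
```

```text
t23.48 [ 0.4731 -0.0505  0.1578] F [-7.3 -5.8 26.7] op 0.0434 q [ 0.71  0.52 -0.9   2.1   0.59  0.79  1.08]
t24.48 [ 0.4731 -0.0504  0.1578] F [-6.9 -5.3 26. ] op 0.0432 q [ 0.71  0.52 -0.9   2.1   0.59  0.79  1.08]
[ 87.    87.    97.48  92.35 101.66]
[108.81280149 112.99561234 117.64066824] 0.1357629936830365 0.4186705468973435 0.5176363266869948
```

View pics/c12.png

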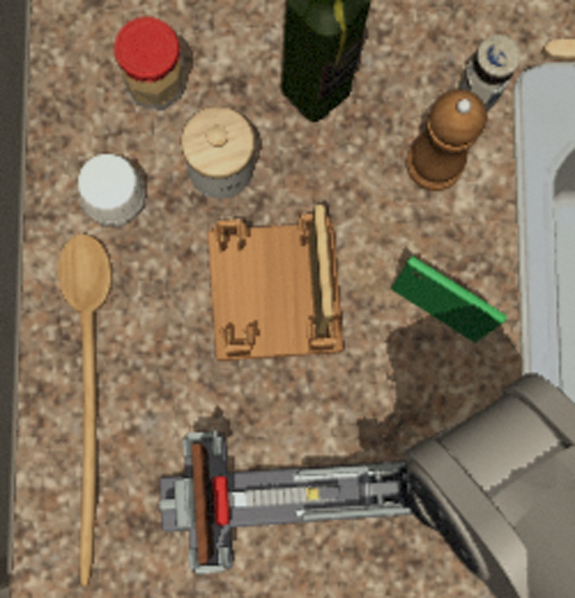

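View pics/w12.png

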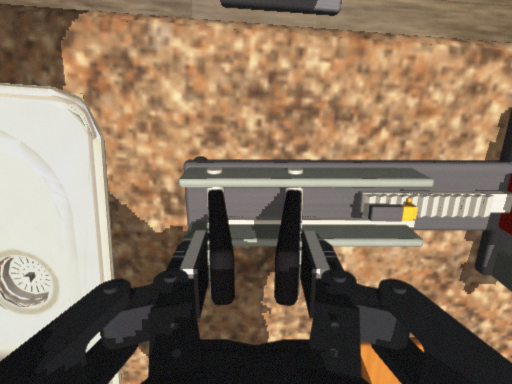

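The picture c12 shows the board at (203,503) held between the fixed jaw and the red jaw at (221,500), with the levers squeezed. The pale board and bystanders are where they were, and everything is steady. Handing in.

```bash
python3 -c "
from h import *
job.job_done(); st()"
```

```text
the job is handed in; nothing more can be done
the job is handed in; nothing more can be done
```

The dark board is clamped in the throat, and I handed the job in at about 24.5 s with the levers still squeezed. I lifted it out of the left rack slot, set it down in the clamp and let go of it. Three lever strokes then brought the red jaw up against it.

**Last checks:**
- **Board seated:** its top is at z = 136 mm, so it is fully down on the bed. It is flush against the fixed jaw, with its back face at 117.6 mm against the jaw face at 117.8 mm.
- **Hold:** jaw position and lever opening stayed the same over a 1 s wait.
- **Jaw force:** about 10 N. This is worked out from how far the levers moved after contact, about 0.068 rad. There was no direct force reading, so allow about ±1 N.
- **Other things:** the pale board is still in its rack, and the other kitchen things look unmoved in the last picture.

**Disagreements and deviations:**
- **Jaw travel misread:** I first read the travel about 4.8 mm too low, because I took the red edge for the pad face. Contact therefore came one stroke earlier than I predicted, and I recalculated the force from the opening where contact actually happened.
- **Finger drag:** the fingers drag on the levers, so the wrist reads a steady 26 N or so upward, well under the 120 N limit.

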